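# Strip a gearbox shaft onto its centring stands

## Task

Strip the gearbox shaft: lift off the collar and stand it aside flat on the bench top, then take off the spacer, the bearing and the gear one after another and seat each flat and fully down on the stand whose spigot fits its bore. When the shaft is bare, put the collar back on it, fully down on the shoulder, so that it stays with the shaft. Lower the parts into place rather than dropping them, and leave the caliper and the grease tin alone.

Things in the scene. Friction and masses are not known exactly. Their poses are not given: they have to be found in the camera images.
- shaft_stand: Stepped steel shaft upright in a fixed square dark foot, 110x110x14 mm. Heights above bench: boss top 20 mm; shaft 36 mm across to 64, 28 across to 79, 20 across to a shoulder at 91.5, then a neck 11 across to 97 tapering to 5 at the tip, 104. Parts sit loosely (2-3 mm play) and lift straight up. Collar goes back on the neck, underside on the shoulder. Origin: on the axis at bench height, z up.
- collar: Black clamp collar, a slit ring 34 mm across, 14 mm high, bore 15 mm, 0.1 kg, already slackened; on top of the stack, underside at 92 mm. Grip across the outside. Origin: centre of its underside, z up. The bench within 60 mm of the point x 0.45, y 0 is always clear to stand it on.
- spacer: Bare aluminium spacer, a plain ring 46 mm across, 12 mm high, bore 26 mm, 0.12 kg; second in the stack, underside at 80 mm, resting on the bearing. Goes on the small stand. Grip across the outside. Origin: centre of its underside, z up.
- bearing: Sealed ball bearing, steel rings with dark seals between, 62 mm across, 14 mm thick, bore 34 mm, 0.22 kg; third in the stack, underside at 66 mm, resting on the gear's hub. Goes on the medium stand (too tight for the large one). Grip across the outside. Origin: centre of its underside, z up.
- gear: Steel spur gear, 96 mm across the teeth, disc 16 mm thick, with a round hub 54 mm across standing 30 mm above the disc (46 mm in all), bore 42 mm, 0.45 kg; bottom of the stack, hub up, underside at 20 mm. Goes on the large stand. Grip near the top of the hub: the shaft stands 38 mm above it between the fingers. Origin: centre of its underside, z up.
- stand_large: Large stand for the gear (bore 42 mm), fixed: round dark foot 112 mm across, 12 mm thick, with an upright bare-metal spigot 36 mm across in its middle, 34 mm above the foot (tip 46 mm above the bench), straight for its lowest 12 mm, then tapering to 14 mm. Origin: centre of the foot's underside, z up. Seated, the gear's underside is on the foot, at 12 mm.
- stand_medium: Medium stand for the bearing (bore 34 mm), fixed: round dark foot 84 mm across, 12 mm thick, with an upright bare-metal spigot 28 mm across in its middle, 26 mm above the foot (tip 38 mm above the bench), straight for its lowest 9 mm, then tapering to 10 mm. Origin: centre of the foot's underside, z up. Seated, the bearing's underside is on the foot, at 12 mm.
- stand_small: Small stand for the spacer (bore 26 mm), fixed: round dark foot 64 mm across, 12 mm thick, with an upright bare-metal spigot 20 mm across in its middle, 24 mm above the foot (tip 36 mm above the bench), straight for its lowest 9 mm, then tapering to 7 mm. Origin: centre of the foot's underside, z up. Seated, the spacer's underside is on the foot, at 12 mm.
- caliper: Vernier caliper, 70 x 245 x 16 mm, lying loose on the bench beyond the stands, long side roughly along y; origin: centre of its underside. Leave alone.
- grease_tin: Open pale grey tin with a rust-red rim and paste inside, 127 mm across and 142 mm high, standing loose at the far left of the bench; origin: centre of its underside. Leave alone.
Not all that is in view belongs to the job. Of the things like the bearing, leave any that is pink; of the rest the smaller one is meant. What is shaped like the stand_medium but green is not meant.

How it is judged:
On the way, in this order (a step that is already met when the one before it is completed fails the run):
1. the collar is off the shaft and stands released on the bench top, flat on one face (height (world z) of collar between -0.004 and 0.006 m and angle between collar's own z axis and vertical below 0.1 rad and contact force between the fingers and collar below 0.3 N), for 0.2 s.
2. the spacer sits flat and fully down on its stand, released (horizontal distance between spacer and stand_small below 0.006 m and z of spacer in the frame of stand_small between 0.008 and 0.016 m and angle between spacer's own z axis and vertical below 0.08 rad and contact force between the fingers and spacer below 0.3 N), for 0.2 s.
3. the bearing sits flat and fully down on its stand, released (horizontal distance between bearing and stand_medium below 0.006 m and z of bearing in the frame of stand_medium between 0.008 and 0.016 m and angle between bearing's own z axis and vertical below 0.08 rad and contact force between the fingers and bearing below 0.3 N), for 0.2 s.
4. the gear sits flat and fully down on its stand, released (horizontal distance between gear and stand_large below 0.006 m and z of gear in the frame of stand_large between 0.008 and 0.016 m and angle between gear's own z axis and vertical below 0.08 rad and contact force between the fingers and gear below 0.3 N), for 0.2 s.
5. the collar is back on the bare shaft, fully down on the shoulder, released (horizontal distance between collar and shaft_stand below 0.006 m and z of collar in the frame of shaft_stand between 0.0875 and 0.0955 m and angle between collar's own z axis and vertical below 0.08 rad and contact force between the fingers and collar below 0.3 N), for 0.2 s.
At the end, for the whole second after the job is handed in: Spacer, bearing and gear on the small, medium and large stand, the collar back on the shaft: each within 6 mm of that axis, its underside within 4 mm of the foot's top (collar: of the shoulder), level within 0.08 rad, released and at rest (all of step 2 and all of step 3 and all of step 4 and all of step 5 and linear speed of each of spacer, bearing, gear, collar below 0.02 m/s and angular speed of each of spacer, bearing, gear, collar below 0.2 rad/s); the robot touches nothing.
It fails at once if a part is dropped (falls freely faster than 1.0 m/s, about 50 mm) ((linear speed of collar above 1 m/s and contact force between the fingers and collar below 0.3 N) or (linear speed of spacer above 1 m/s and contact force between the fingers and spacer below 0.3 N) or (linear speed of bearing above 1 m/s and contact force between the fingers and bearing below 0.3 N) or (linear speed of gear above 1 m/s and contact force between the fingers and gear below 0.3 N)).
It fails at once if the caliper is pushed more than 20 mm or tipped (distance of caliper from where it was at the start of the episode above 0.02 m or angle between caliper's own z axis and vertical above 0.3 rad).
It fails at once if the grease tin is pushed more than 20 mm or tipped (distance of grease_tin from where it was at the start of the episode above 0.02 m or angle between grease_tin's own z axis and vertical above 0.3 rad).
It also fails if it takes over 138 s, if anything falls off the work surface, if the arm or the gripper's body presses on something with over 40 N, if the wrist force passes 120 N, or if a joint passes its speed limit or range.

## Robot

A 6-joint arm with a two-finger parallel gripper is mounted at the origin on the work surface; the furniture and walls round the work are solid. World frame = base frame: x ahead of the robot, y to its left, z up, the work surface at z = 0. Lengths are in m, angles in rad, forces in N, time in s.
With the tool pointing down it reaches from about 0.35 to 0.975 m from the base axis. Payload 4.9 kg.
Tool frame: the origin (TCP) lies on the centre line of the jaws, within the pads' length; the fingertips stand manip.tip_reach ahead of it and the grasp point (between the pads) is the TCP (manip.tip_reach is the distance from the TCP to the fingertips, in m); z points along the fingers, y is the line along which they close (so a half turn about z gives the same grasp; the last joint's range is limited). The gripper opens to 85 mm and grips with 20 to 120 N. Pads are 22 mm wide; open, the fingers measure 114 mm over their backs; the gripper's body (76 mm by 85 mm) begins 54 mm behind the grasp point. The pads swing forward as they close: fully open they stand 13 mm farther back than shut.
Start: joints at [-1.392, 0.053, 1.613, -0, 1.476, -0.119], TCP at [0.183, -0.597, 0.25] pointing down, gripper open.
Joint ranges: [-3.01, 3.01], [-1.01, 2.22], [0.06, 2.58], [-1.02, 4.17], [0.09, 2.62], [-3.14, 3.14]. Speed limits (rad/s): [2.57, 2.57, 3.14, 3.14, 3.14, 3.14].

## Interface

Orientations are given as a unit quaternion [w, x, y, z].
In Python, from plant import manip gives the robot as it stands. The module is installed in compiled form; this text tells all that it offers.
- The arm moves only by the tool move_arm, never from a script. Its argument "rows" is a list of rows, each a list of 7 numbers: the shift along the tool's x, y, z in cm, then the turn, a rotation vector about the tool's x, y, z in degrees, then the opening, from -1 (shut) to 1 (fully open). In form: [[tx, ty, tz, ax, ay, az, jaw], ...]. A call has 1 to 20 rows; each row shifts and turns the commanded pose from where the row before left it, along the tool's axes as they then stand; what a row does not reach is not made up. A row lasts 1/12 s, in which the tool goes at most 41.7 mm and 7.16 degrees, less where a joint would pass 70% of its speed; a pose out of reach is approached as far as the arm can. A call is refused whole if a number of a shift passes 4.17 or a number of a turn 7.16, either way. A call with a gripper value outside its range is refused whole. The fingers move at their own pace and stop on an object; the grip force is fixed at half the most. Time passes only in rows, so rows that do not move let the fingers close. It gives the time, the measured TCP pose, the force, the opening and the grip force at its end, in the units of the state.
- manip.state(): the state, without advancing time (a new reading comes with each control period).
- manip.grab_frame(name): name is "scene" or "top" or "wrist"; returns a dict with "img" (420x560x3 uint8, blue, green, red), "mtx" (3x3 intrinsics, pixels), "R" (3x3) and "t" (3): a world point X has camera coordinates R X + t. Camera axes: x right, y down, z forward; pixel columns grow to the right and rows downward; lengths in m; the calibration is good to about 2 mm. A picture is of the moment at which its call begins. There is no depth.
- manip.job_done(): hands the job in; it is judged then, once.
The state is a dict: "time": time; "joint_pos": joint angles; "joint_vel": joint speeds; "joint_efforts": joint torques, N m; "tool_pos": TCP position; "tool_rot": TCP orientation; "contact_force": force on the tool from outside, world axes, zero at the start; "ft_torque": the same for the moment, N m; "gripper_width": opening from 0.0 (shut) to 1.0 (fully open); "grasp_force": force on a finger pad.
Only numpy, scipy, OpenCV 4.12 (cv2) and the standard library are available. Lean on these libraries where they do the work, as an engineer would, in place of code of your own. Each camera call takes 0.05 s, during which the arm holds its last target. There are 200 camera calls.

## Working session

There is one attempt and no reset: what is moved stays moved. The work goes in short steps, Python scripts to look and compute and a tool call to move; the robot and the scene stay as the last step left them, time stands still between calls to the robot, and variables do not carry over. Pictures are saved under pics/ and viewed, at most 14 in all, crops included, and the job is handed in when it is done.

Besides the shell and the picture viewer there is one more tool, called after "Request:" in YAML: its name, and indented under it one key for each argument. move_arm: Moves the arm, as the interface text tells. Its arguments: {"type":"object","properties":{"rows":{"type":"array","items":{"type":"array","items":{"type":"number"}}}},"required":["rows"]}

```bash
mkdir -p pics
python3 - <<'E'
from plant import manip
import cv2
s=manip.state(); print(s, manip.tip_reach)
for n in("scene","top"):
    f=manip.grab_frame(n); cv2.imwrite(f"pics/{n}0.png",f["img"]); print(n,f["mtx"].tolist(),f["R"].tolist(),f["t"].tolist())
E
```

```text
{'time': 0.0, 'joint_pos': array([-1.39198501e+00,  5.33587542e-02,  1.61430249e+00,  2.46244397e-05,
        1.47600013e+00, -1.19000597e-01]), 'joint_vel': array([-1.14531035e-03,  2.12249698e-03,  3.33158084e-04,  5.09555542e-05,
        1.13834924e-03, -3.46048370e-04]), 'joint_efforts': array([-5.15281699e-04, -3.93682837e+01, -3.70177174e+01, -1.12073419e-04,
        7.12594439e-03, -3.05260073e-06]), 'tool_pos': array([ 0.18329426, -0.59690439,  0.24905674]), 'tool_rot': array([-1.03426235e-03,  9.88933623e-01,  1.48355043e-01, -1.86780023e-05]), 'contact_force': array([-0.80255467, -0.33274228,  1.09277906]), 'ft_torque': array([-0.0527456 ,  0.00273662, -0.00308286]), 'grasp_force': 0.0, 'gripper_width': 0.9993005346319416} 0.019
scene [[411.5888670027452, 0.0, 280.0275809850237], [0.0, 411.5888670027452, 212.09845343953648], [0.0, 0.0, 1.0]] [[-0.8242414305985774, -0.5662032023058637, -0.006324380079973793], [-0.3658238193728009, 0.5410010887838012, -0.7572917239176973], [0.43220249567107655, -0.6218776050263644, -0.6530461293831901]] [0.4225334364148949, 0.28469362083342653, 0.9772655209667336]
top [[403.5296974193473, 0.0, 276.3504589595071], [0.0, 403.5296974193473, 212.04845595925042], [0.0, 0.0, 1.0]] [[0.010766182340821683, -0.9999145608138429, 0.007413527518231014], [-0.9979343693142059, -0.01121384704958552, -0.06325538851202157], [0.06333311818679438, -0.006717194861539431, -0.9979698369359313]] [-0.07000907775137866, 0.5516864886285524, 1.1569155736147798]
```

View pics/top0.png

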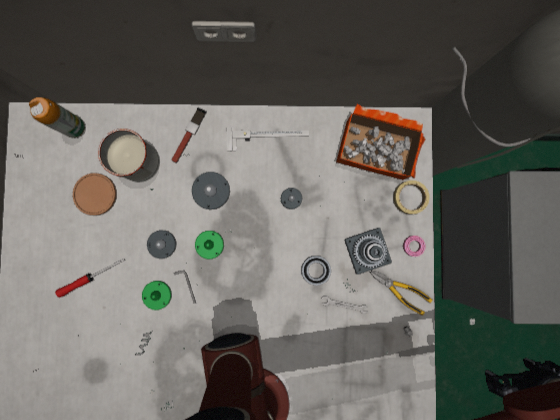

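View pics/scene0.png

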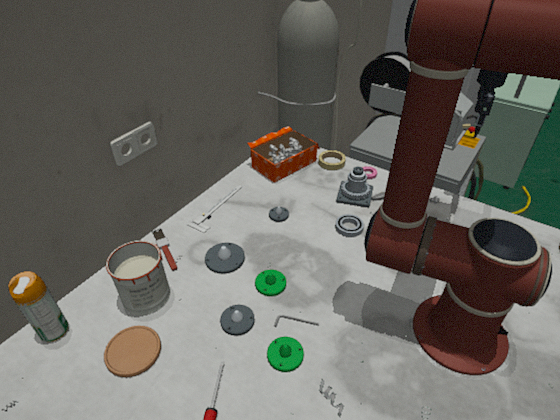

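The top view shows the shaft stack at (368,251), the small stand at (291,198), the large at (210,190) and the dark medium at (161,244). The two green stands and the loose ring at (315,269) are decoys. The scene view confirms that the stack sits beside the pliers.

```bash
cat > h.py <<'E'
import numpy as np, cv2
from plant import manip
def ray(f,uv,z):
    C=-f["R"].T@f["t"]; d=f["R"].T@np.linalg.solve(f["mtx"],[uv[0],uv[1],1.]); return C+d*(z-C[2])/d[2]
def proj(f,X):
    p=f["mtx"]@(f["R"]@np.array(X)+f["t"]); return p[:2]/p[2]
def ell(f,uv,r,thr,lo=30):
    g=cv2.cvtColor(f["img"],cv2.COLOR_BGR2GRAY); m=(g<thr).astype(np.uint8)
    roi=np.zeros_like(m); cv2.circle(roi,tuple(int(v) for v in uv),r,1,-1); m=m*roi
    cs,_=cv2.findContours(m,cv2.RETR_EXTERNAL,cv2.CHAIN_APPROX_NONE)
    c=max(cs,key=cv2.contourArea); return cv2.fitEllipse(cv2.convexHull(c)),c
E
python3 - <<'E'
from h import *
F={n:manip.grab_frame(n) for n in("top","scene")}
P={"large":((210,190),(225,257),.112),"small":((291,198),(279,214),.064),"medium":((161,244),(237,319),.084)}
for k,(a,b,d) in P.items():
    for n,uv in(("top",a),("scene",b)):
        f=F[n];e,c=ell(f,uv,26,115)
        print(k,n,np.round(e[0],1),np.round(e[1],1),"exp px",round(f["mtx"][0,0]*d/(f["R"]@ray(f,uv,.012)+f["t"])[2],1),np.round(ray(f,e[0],.012),4))
for n,uv in(("top",(368,251)),("scene",(355,185))):
    f=F[n]; print(n,"px", np.round(ray(f,uv,.05),3))
f=F["top"];e,c=ell(f,(366,252),36,110);r=cv2.minAreaRect(c);print("foot",r,ray(f,r[0],.014))
print("tidy spot px",proj(f,[.45,0,0]))
a=cv2.resize(F["top"]["img"][215:295,325:445],(720,480),interpolation=cv2.INTER_CUBIC)
cv2.imwrite("pics/st.png",a)
b=cv2.resize(F["scene"]["img"][150:220,310:410],(700,490),interpolation=cv2.INTER_CUBIC)
cv2.imwrite("pics/st2.png",b)
E
```

```text
large top [210.5 190.3] [37.6 38.3] exp px 38.2 [0.6146 0.1299 0.012 ]
large scene [224.3 257.8] [30.5 40.4] exp px 40.1 [0.6071 0.1365 0.012 ]
small top [291. 198.] [21.1 21.9] exp px 21.8 [ 0.5945 -0.1065  0.012 ]
small scene [278.6 214. ] [15.  20.1] exp px 20.5 [ 0.5876 -0.1012  0.012 ]
medium top [161.2 243.9] [28.4 29.7] exp px 28.9 [0.4562 0.2694 0.012 ]
medium scene [237.  319.8] [30.6 34.6] exp px 34.8 [0.4497 0.2749 0.012 ]
top px [ 0.443 -0.323  0.05 ]
scene px [ 0.439 -0.322  0.05 ]
foot ((368.4000244140625, 252.7000274658203), (42.69074249267578, 38.263553619384766), 71.56504821777344) [ 0.43728056 -0.33277126  0.014     ]
tidy spot px [254.16774831 246.98018521]
```

View pics/st.png

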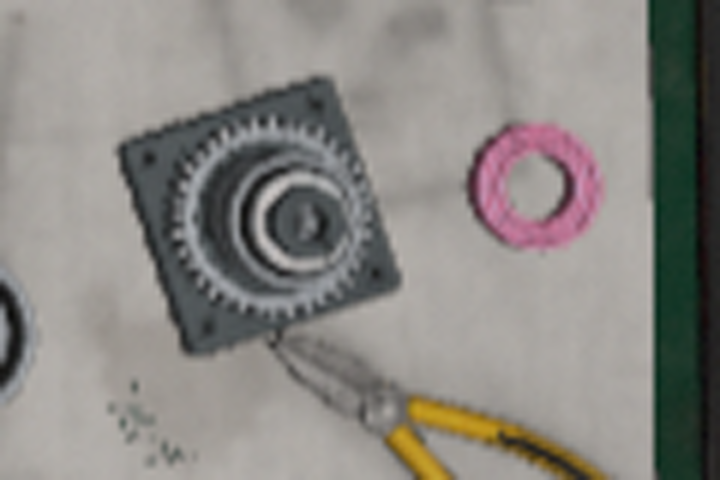

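Request:
move_arm:
  rows:
    - [0,0,0,0,0,5.7,1]
    - [0,0,0,0,0,5.7,1]
    - [0,0,0,0,0,5.7,1]
    - [1.85,-1.9,0,0,0,0,1]
    - [1.85,-1.9,0,0,0,0,1]
    - [1.85,-1.9,0,0,0,0,1]
    - [1.85,-1.9,0,0,0,0,1]
    - [1.85,-1.9,0,0,0,0,1]
    - [1.85,-1.9,0,0,0,0,1]
    - [1.85,-1.9,0,0,0,0,1]
    - [1.85,-1.9,0,0,0,0,1]
    - [1.85,-1.9,0,0,0,0,1]
    - [1.85,-1.9,0,0,0,0,1]
    - [1.85,-1.9,0,0,0,0,1]
    - [1.85,-1.9,0,0,0,0,1]
    - [1.85,-1.9,0,0,0,0,1]
    - [1.85,-1.9,0,0,0,0,1]
    - [0,0,0,0,0,0,1]

```text
time: 1.7
tool_pos: [0.4447, -0.3287, 0.2501]
tool_rot: [-0.001, 1.0, 0.002, 0.0]
contact_force: [-0.4, -0.1, -1.3]
gripper_width: 0.999
grasp_force: 0.0
```

Run:
```python
from h import *
f=manip.grab_frame("wrist"); cv2.imwrite("pics/w1.png",f["img"]); np.save("w1.npy",f["img"])
print(manip.state()["tool_pos"],-f["R"].T@f["t"],f["R"],f["mtx"])
for z in(.014,.092,.104): print(z,proj(f,[.442,-.332,z]))
```

```text
[ 0.44357422 -0.33011351  0.25008957] [ 0.52644343 -0.32932497  0.37442152] [[ 3.04809055e-03 -9.99994916e-01 -9.36126166e-04]
 [-9.48779030e-01 -3.18772564e-03  3.15924345e-01]
 [-3.15925723e-01 -7.47891328e-05 -9.48783923e-01]] [[354.49239562   0.         272.94829955]
 [  0.         354.49239562 210.50342082]
 [  0.           0.           1.        ]]
0.014 [275.59758859 178.0590298 ]
0.092 [276.17517348 199.55811765]
0.104 [276.29082086 203.86278896]
```

View pics/w1.png

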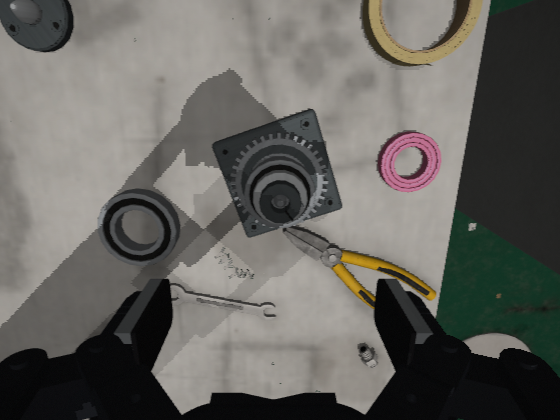

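The wrist view shows the shaft tip near (281,202) and the foot centre near (280,173). The pliers are just below and lie flat. I'll go closer before fitting.

Request:
move_arm:
  rows:
    - [0,0.14,1.5,0,0,0,1]
    - [0,0.14,1.5,0,0,0,1]
    - [0,0.14,1.5,0,0,0,1]
    - [0,0.14,1.5,0,0,0,1]
    - [0,0,0,0,0,0,1]
    - [0,0,0,0,0,0,1]
    - [0,0,0,0,0,0,1]

```text
time: 2.33
tool_pos: [0.4425, -0.338, 0.1912]
tool_rot: [0.0, 1.0, -0.001, 0.0]
contact_force: [-0.4, 0.2, 0.2]
gripper_width: 0.996
grasp_force: 0.0
```

Run:
```python
from h import *
f=manip.grab_frame("wrist"); np.savez("w2.npz",**f)
p=manip.state()["tool_pos"];print(p, proj(f,[*p[:2],.106]))
cv2.imwrite("pics/w2.png",cv2.resize(f["img"][120:300,180:380],(800,720)[::1] if 0 else (660,594),interpolation=cv2.INTER_CUBIC))
```

```text
[ 0.4427628  -0.33802525  0.19171187] [271.63556761 227.86931549]
```

View pics/w2.png

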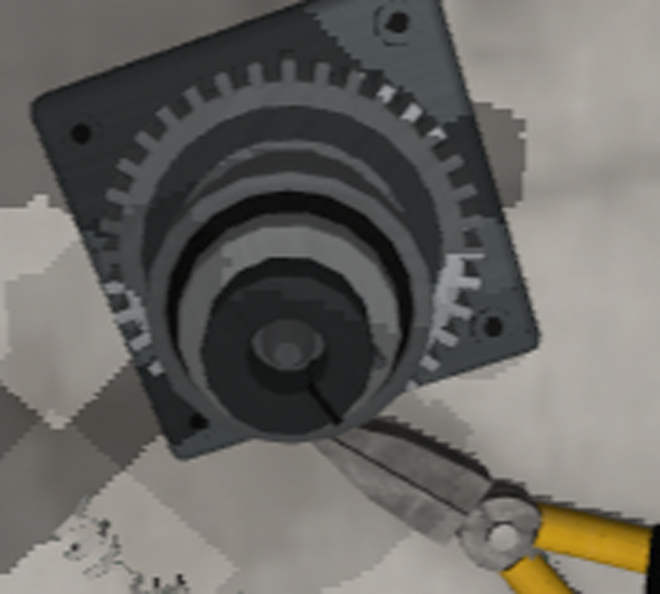

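The collar's top face is centred at image (267,224), and the TCP axis projects to (271.6,228). That puts the shaft axis at about (0.443,-0.335), which agrees with the first wrist view.

Request:
move_arm:
  rows:
    - [0.05,-0.27,0,0,0,0,1]
    - [0,0,1.5,0,0,0,1]
    - [0,0,1.5,0,0,0,1]
    - [0,0,1.5,0,0,0,1]
    - [0,0,1.5,0,0,0,1]
    - [0,0,1.0,0,0,0,1]
    - [0,0,0.8,0,0,0,1]
    - [0,0,0.2,0,0,0,1]
    - [0,0,0,0,0,0,1]
    - [0,0,0,0,0,0,0.4]
    - [0,0,0,0,0,0,0]
    - [0,0,0,0,0,0,-0.1]

```text
time: 3.38
tool_pos: [0.4435, -0.335, 0.1114]
tool_rot: [0.001, 1.0, -0.0, 0.001]
contact_force: [0.2, -0.5, -0.6]
gripper_width: 0.607
grasp_force: 0.0
```

Request:
move_arm:
  rows:
    - [0,0,0,0,0,0,-0.3]
    - [0,0,0,0,0,0,-0.5]
    - [0,0,0,0,0,0,-1]
    - [0,0,0,0,0,0,-1]
    - [0,0,0,0,0,0,-1]
    - [0,0,0,0,0,0,-1]

```text
time: 3.88
tool_pos: [0.4436, -0.335, 0.1114]
tool_rot: [0.001, 1.0, -0.0, 0.001]
contact_force: [-0.7, 1.2, 4.7]
gripper_width: 0.364
grasp_force: 59.7
```

Request:
move_arm:
  rows:
    - [0,0,-0.3,0,0,0,-1]
    - [0,0,-1,0,0,0,-1]
    - [0,0,-1.5,0,0,0,-1]
    - [0,0,-1.7,0,0,0,-1]
    - [0,0,-1.5,0,0,0,-1]
    - [0,-1,0,0,0,0,-1]
    - [0,-2.5,0,0,0,0,-1]
    - [0,-3,0,0,0,0,-1]
    - [0,-3,0,0,0,0,-1]
    - [0,-3,0,0,0,0,-1]
    - [0,-3,0,0,0,0,-1]
    - [0,-3,0,0,0,0,-1]
    - [0,-3,0,0,0,0,-1]
    - [0,-3,0,0,0,0,-1]
    - [0,-3,0,0,0,0,-1]
    - [0,-3,0,0,0,0,-1]
    - [0,-2,0,0,0,0,-1]
    - [0,-1,0,0,0,0,-1]
    - [0,0,0,0,0,0,-1]

```text
time: 5.47
tool_pos: [0.4424, 0.0023, 0.1693]
tool_rot: [-0.0, 1.0, 0.001, -0.001]
contact_force: [-0.7, -0.6, -1.5]
gripper_width: 0.368
grasp_force: 59.7
```

Request:
move_arm:
  rows:
    - [0,0,2,0,0,0,-1]
    - [0,0,3,0,0,0,-1]
    - [0,0,3,0,0,0,-1]
    - [0,0,3,0,0,0,-1]
    - [0,0,2,0,0,0,-1]
    - [0,0,1,0,0,0,-1]
    - [0,0,0.5,0,0,0,-1]
    - [0,0,0,0,0,0,-1]
    - [0,0,0,0,0,0,-1]

```text
time: 6.22
tool_pos: [0.4443, -0.0001, 0.0264]
tool_rot: [0.0, 1.0, -0.001, 0.001]
contact_force: [0.3, -0.1, -1.1]
gripper_width: 0.364
grasp_force: 59.7
```

Request:
move_arm:
  rows:
    - [0,0,0.3,0,0,0,-1]
    - [0,0,0.2,0,0,0,-1]
    - [0,0,0.1,0,0,0,-1]
    - [0,0,0.05,0,0,0,-1]
    - [0,0,0,0,0,0,-1]
    - [0,0,0,0,0,0,-1]

```text
time: 6.72
tool_pos: [0.4437, 0.0004, 0.0194]
tool_rot: [0.0, 1.0, -0.0, 0.0]
contact_force: [-1.0, -0.1, 1.8]
gripper_width: 0.363
grasp_force: 60.0
```

Request:
move_arm:
  rows:
    - [0,0,0.05,0,0,0,-1]
    - [0,0,0,0,0,0,-1]
    - [0,0,0,0,0,0,-0.1]
    - [0,0,0,0,0,0,0.2]
    - [0,0,0,0,0,0,0.6]
    - [0,0,0,0,0,0,1]
    - [0,0,0,0,0,0,1]
    - [0,0,0,0,0,0,1]
    - [0,0,0,0,0,0,1]

```text
time: 7.47
tool_pos: [0.4432, 0.0005, 0.0182]
tool_rot: [-0.0, 1.0, -0.0, -0.0]
contact_force: [0.8, -0.1, -0.5]
gripper_width: 1.003
grasp_force: 0.0
```

Request:
move_arm:
  rows:
    - [0,0,-1,0,0,0,1]
    - [0,0,-2,0,0,0,1]
    - [0,0,-3,0,0,0,1]
    - [0,0,-3,0,0,0,1]
    - [0,0,-3,0,0,0,1]
    - [0,0,-2.2,0,0,0,1]
    - [0,0,0,0,0,0,1]
    - [0,0,0,0,0,0,1]
    - [0,0,0,0,0,0,1]

```text
time: 8.22
tool_pos: [0.4428, 0.0005, 0.1599]
tool_rot: [-0.0, 1.0, -0.0, -0.0]
contact_force: [-0.8, 0.9, -0.5]
gripper_width: 0.998
grasp_force: 0.0
```

Run:
```python
from h import *
f=manip.grab_frame("wrist"); p=manip.state()["tool_pos"]; u=proj(f,[*p[:2],.014]);print(p,u)
e,c=ell(f,u,40,75); print(e); q=ray(f,e[0],.010); print(q,p[:2]-q[:2])
x,y=map(int,u); cv2.imwrite("pics/c1.png",cv2.resize(f["img"][y-70:y+70,x-90:x+90],(720,560)))
```

```text
[0.44237198 0.0005935  0.15909564] [271.79736963 200.84157339]
((269.8755798339844, 208.17138671875), (63.46963119506836, 76.30855560302734), 89.31670379638672)
[0.43492294 0.00218426 0.01      ] [ 0.00744904 -0.00159077]
```

View pics/c1.png

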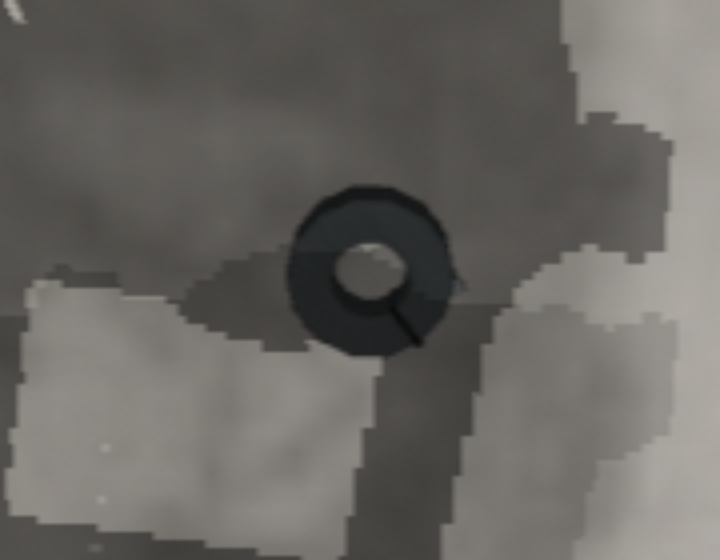

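The collar stands flat and released at image (273.5,199.5), about 1.3 mm off the TCP axis in y. The jaws centred it there, so 1.3 mm is the wrist-camera bias. Next I'll survey the three stands from the same height.

Request:
move_arm:
  rows:
    - [1,0.7,0,0,0,0,1]
    - [2,1.4,0,0,0,0,1]
    - [2.5,1.8,0,0,0,0,1]
    - [2.5,1.8,0,0,0,0,1]
    - [2.5,1.8,0,0,0,0,1]
    - [2.5,1.8,0,0,0,0,1]
    - [1.5,1.1,0,0,0,0,1]
    - [0.4,0.1,0,0,0,0,1]
    - [0,0,0,0,0,0,1]
    - [0,0,0,0,0,0,1]
    - [0,0,0,0,0,0,1]

```text
time: 9.18
tool_pos: [0.5909, -0.1037, 0.1594]
tool_rot: [-0.0, 1.0, 0.0, -0.001]
contact_force: [0.2, 0.2, 0.8]
gripper_width: 1.0
grasp_force: 0.0
```

Run:
```python
from h import *
f=manip.grab_frame("wrist"); s=manip.state()["tool_pos"]; np.savez("small.npz",tcp=s,**f); print(s)
```

```text
[ 0.59107376 -0.10369797  0.1596886 ]
```

Request:
move_arm:
  rows:
    - [0,-1,0,0,0,0,1]
    - [0.2,-2,0,0,0,0,1]
    - [0.2,-3,0,0,0,0,1]
    - [0.2,-3,0,0,0,0,1]
    - [0.3,-3,0,0,0,0,1]
    - [0.3,-3,0,0,0,0,1]
    - [0.3,-3,0,0,0,0,1]
    - [0.3,-3,0,0,0,0,1]
    - [0.2,-2,0,0,0,0,1]
    - [0,-0.7,0,0,0,0,1]
    - [0,0,0,0,0,0,1]
    - [0,0,0,0,0,0,1]
    - [0,0,0,0,0,0,1]

```text
time: 10.32
tool_pos: [0.6121, 0.1314, 0.1603]
tool_rot: [0.0, 1.0, -0.001, -0.0]
contact_force: [0.5, -0.0, 0.9]
gripper_width: 1.001
grasp_force: 0.0
```

Run:
```python
from h import *
f=manip.grab_frame("wrist"); s=manip.state()["tool_pos"]; np.savez("large.npz",tcp=s,**f); print(s)
```

```text
[0.61221323 0.1311777  0.16033056]
```

Request:
move_arm:
  rows:
    - [-1,-0.9,0,0,0,0,1]
    - [-2,-1.75,0,0,0,0,1]
    - [-2.5,-2.2,0,0,0,0,1]
    - [-2.5,-2.2,0,0,0,0,1]
    - [-2.5,-2.2,0,0,0,0,1]
    - [-2.5,-2.2,0,0,0,0,1]
    - [-2,-1.75,0,0,0,0,1]
    - [-0.8,-0.7,0,0,0,0,1]
    - [0,0,0,0,0,0,1]
    - [0,0,0,0,0,0,1]
    - [0,0,0,0,0,0,1]

```text
time: 11.28
tool_pos: [0.4553, 0.2707, 0.1605]
tool_rot: [0.0, 1.0, -0.001, 0.0]
contact_force: [0.1, -0.6, 0.3]
gripper_width: 1.002
grasp_force: 0.0
```

```bash
cat >> h.py <<'E'
def circ(f,uv,r,lo,hi,z,D,frac=.15):
    """rim circle at height z from the lower half of the contour of the mask lo<=gray<hi round uv"""
    g=cv2.cvtColor(f["img"],cv2.COLOR_BGR2GRAY); m=((g>=lo)&(g<hi)).astype(np.uint8)
    roi=np.zeros_like(m); cv2.circle(roi,tuple(int(v) for v in uv),r,1,-1); m*=roi
    cs,_=cv2.findContours(m,cv2.RETR_EXTERNAL,cv2.CHAIN_APPROX_NONE); c=cv2.convexHull(max(cs,key=cv2.contourArea))[:,0]
    c=max(cs,key=cv2.contourArea)[:,0]
    P=np.array([ray(f,q,z)[:2] for q in c])
    from scipy.optimize import least_squares
    x0=P.mean(0); k=P[:,0]<x0[0]+frac*D
    s=least_squares(lambda v:np.hypot(*(P[k]-v[:2]).T)-v[2],[*x0,D/2],loss="soft_l1",f_scale=.0008)
    return s.x[:2],2*s.x[2],np.median(abs(s.fun))
E
python3 - <<'E'
from h import *
f=manip.grab_frame("wrist"); s=manip.state()["tool_pos"]; np.savez("medium.npz",tcp=s,**f); print(s)
ims=[]
for n,D in(("small",.064),("large",.112),("medium",.084)):
    f=dict(np.load(n+".npz")); t=f["tcp"]; u=proj(f,[*t[:2],.012]); R=int(D/2*354/.28*1.25)
    for hi in(60,75,90): print(n,hi,*[np.round(v,4) for v in circ(f,u,R,0,hi,.012,D)],"tcp",t.round(4))
    x,y=u.astype(int); ims.append(cv2.resize(f["img"][y-90:y+90,x-90:x+90],(260,260)))
cv2.imwrite("pics/st3.png",np.hstack(ims))
E
```

```text
[0.45546621 0.27058549 0.16045773]
small 60 [ 0.5952 -0.1086] 0.0621 0.0002 tcp [ 0.5911 -0.1037  0.1597]
small 75 [ 0.5954 -0.1087] 0.0629 0.0003 tcp [ 0.5911 -0.1037  0.1597]
small 90 [ 0.5907 -0.1054] 0.0675 0.0043 tcp [ 0.5911 -0.1037  0.1597]
large 60 [0.5979 0.1331] 0.0784 0.01 tcp [0.6122 0.1312 0.1603]
large 75 [0.6154 0.129 ] 0.1098 0.0002 tcp [0.6122 0.1312 0.1603]
large 90 [0.6009 0.1349] 0.1134 0.0092 tcp [0.6122 0.1312 0.1603]
medium 60 [0.4564 0.2696] 0.0819 0.0002 tcp [0.4555 0.2706 0.1605]
medium 75 [0.4566 0.2696] 0.0825 0.0002 tcp [0.4555 0.2706 0.1605]
medium 90 [0.4666 0.272 ] 0.1037 0.0046 tcp [0.4555 0.2706 0.1605]
```

View pics/st3.png

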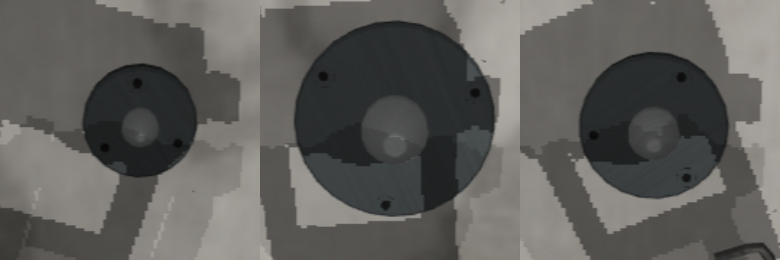

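The three stands fit well, with diameters 1.5 mm or so short of nominal. Back to the shaft for the spacer.

Request:
move_arm:
  rows:
    - [0,1,-1,0,0,0,1]
    - [0,2,-1,0,0,0,1]
    - [0,3,-1,0,0,0,1]
    - [-0.1,3.5,0,0,0,0,1]
    - [-0.1,3.5,0,0,0,0,1]
    - [-0.1,3.5,0,0,0,0,1]
    - [-0.1,3.5,0,0,0,0,1]
    - [-0.1,3.5,0,0,0,0,1]
    - [-0.1,3.5,0,0,0,0,1]
    - [-0.1,3.5,0,0,0,0,1]
    - [-0.1,3.5,0,0,0,0,1]
    - [-0.1,3.5,0,0,0,0,1]
    - [-0.1,3.5,0,0,0,0,1]
    - [-0.1,3.5,0,0,0,0,1]
    - [-0.1,3.5,0,0,0,0,1]
    - [0,3.5,0,0,0,0,1]
    - [0,3.5,0,0,0,0,1]
    - [0,3,0,0,0,0,1]
    - [0,2,0,0,0,0,1]
    - [0,0.5,0,0,0,0,1]

```text
time: 13.0
tool_pos: [0.4409, -0.338, 0.1912]
tool_rot: [0.001, 1.0, -0.003, 0.0]
contact_force: [0.3, 0.0, -0.3]
gripper_width: 1.001
grasp_force: 0.0
```

Request:
move_arm:
  rows:
    - [0,0,0,0,0,0,1]
    - [0,0,0,0,0,0,1]
    - [0,0,0,0,0,0,1]

```text
time: 13.25
tool_pos: [0.4418, -0.3328, 0.1904]
tool_rot: [-0.0, 1.0, -0.0, -0.0]
contact_force: [-0.4, 0.1, -0.3]
gripper_width: 1.003
grasp_force: 0.0
```

Run:
```python
from h import *
f=manip.grab_frame("wrist"); s=manip.state()["tool_pos"]; np.savez("sp.npz",tcp=s,**f); u=proj(f,[*s[:2],.092]); print(s,u)
x,y=u.astype(int); print(x,y); cv2.imwrite("pics/sp.png",cv2.resize(f["img"][y-70:y+70,x-90:x+90],(720,560)))
```

```text
[ 0.44200706 -0.33261933  0.19040573] [271.40284165 220.80156399]
271 220
```

View pics/sp.png

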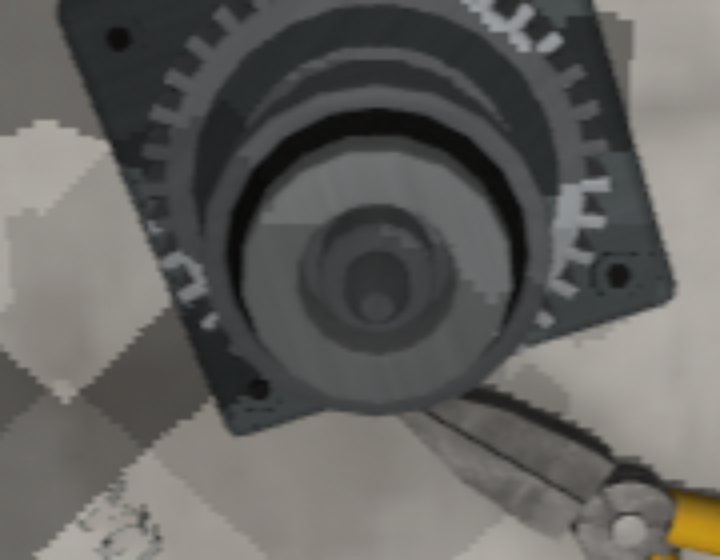

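The spacer's top face is centred at image (275.6,219) and the shaft tip is at (275.5,226.5). With the 1.3 mm y bias, the spacer is at about (0.4433,-0.3343).

Request:
move_arm:
  rows:
    - [0.13,0.17,0,0,0,0,1]
    - [0,0,1.5,0,0,0,1]
    - [0,0,2,0,0,0,1]
    - [0,0,2,0,0,0,1]
    - [0,0,1.5,0,0,0,1]
    - [0,0,1,0,0,0,1]
    - [0,0,0.7,0,0,0,1]
    - [0,0,0.3,0,0,0,1]
    - [0,0,0,0,0,0,1]
    - [0,0,0,0,0,0,0.4]
    - [0,0,0,0,0,0,0.2]
    - [0,0,0,0,0,0,0.1]
    - [0,0,0,0,0,0,0]
    - [0,0,0,0,0,0,-0.5]
    - [0,0,0,0,0,0,-1]
    - [0,0,0,0,0,0,-1]
    - [0,0,0,0,0,0,-1]

```text
time: 14.72
tool_pos: [0.444, -0.3358, 0.1021]
tool_rot: [0.001, 1.0, -0.0, 0.001]
contact_force: [0.1, 2.1, 5.2]
gripper_width: 0.499
grasp_force: 60.0
```

Request:
move_arm:
  rows:
    - [0,0,-0.3,0,0,0,-1]
    - [0,0,-0.8,0,0,0,-1]
    - [0,0,-1.2,0,0,0,-1]
    - [0,0,-1.5,0,0,0,-1]
    - [0,0,-1.2,0,0,0,-1]
    - [0,0,0,0,0,0,-1]
    - [0,0,0,0,0,0,-1]
    - [0,0,0,0,0,0,-1]

```text
time: 15.38
tool_pos: [0.4432, -0.3351, 0.15]
tool_rot: [-0.0, 1.0, -0.0, -0.0]
contact_force: [0.5, -0.4, -1.7]
gripper_width: 0.502
grasp_force: 60.9
```

Run:
```python
from h import *
f=manip.grab_frame("wrist"); s=manip.state(); print(s["tool_pos"],s["gripper_width"],s["contact_force"])
f2=dict(np.load("sp.npz")); print(ray(f2,(275.6,219),.092),ray(f2,(275.5,226.5),.104))
```

```text
[ 0.44291083 -0.33483668  0.14945183] 0.5042016460315408 [-0.04333934 -0.07899309 -1.0517997 ]
[ 0.44328477 -0.33542384  0.092     ] [ 0.44254722 -0.33527357  0.104     ]
```

Request:
move_arm:
  rows:
    - [0.5,-0.8,0,0,0,0,-1]
    - [1.2,-1.8,0,0,0,0,-1]
    - [1.7,-2.5,0,0,0,0,-1]
    - [1.7,-2.5,0,0,0,0,-1]
    - [1.7,-2.5,0,0,0,0,-1]
    - [1.7,-2.5,0,0,0,0,-1]
    - [1.7,-2.5,0,0,0,0,-1]
    - [1.7,-2.5,0,0,0,0,-1]
    - [1.7,-2.5,0,0,0,0,-1]
    - [1.2,-1.8,0,0,0,0,-1]
    - [0.42,-0.86,0,0,0,0,-1]
    - [0,0,0,0,0,0,-1]
    - [0,0,0,0,0,0,-1]
    - [0,0,0,0,0,0,-1]

```text
time: 16.6
tool_pos: [0.595, -0.1084, 0.1498]
tool_rot: [0.0, 1.0, -0.001, -0.001]
contact_force: [0.6, -0.4, -0.7]
gripper_width: 0.497
grasp_force: 61.0
```

Run:
```python
from h import *
f=manip.grab_frame("wrist"); s=manip.state(); print(s["tool_pos"],s["grasp_force"])
x,y=proj(f,[.595,-.108,.08]).astype(int)
cv2.imwrite("pics/sp2.png",cv2.resize(f["img"][y-90:y+110,x-130:x+130],(780,600)))
```

```text
[ 0.59499131 -0.10867376  0.14996984] 60.98812401294708
```

View pics/sp2.png

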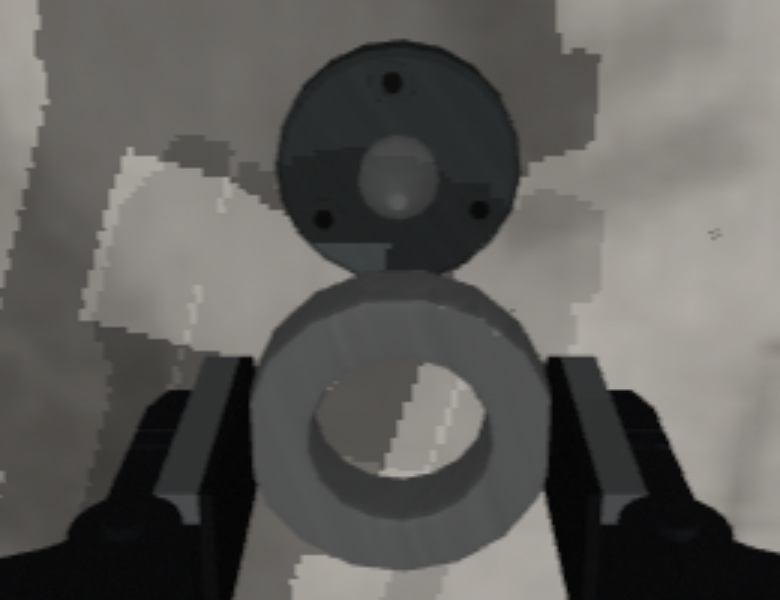

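The held spacer is at crop (400,435) and the stand's foot centre is at column 398, so they line up in y. Now a check of x by ray.

Run:
```python
from h import *
f=manip.grab_frame("wrist"); s=manip.state(); print(s["tool_pos"])
x,y=proj(f,[.595,-.108,.08]).astype(int)
g=lambda u,v:(x-130+u/3,y-90+v/3)
for v in((401,435),(401,300),(401,570)): print(ray(f,g(*v),.142))
print(circ(f,g(398,160),45,0,75,.012,.064), ray(f,g(398,203),.036))
```

```text
[ 0.59507426 -0.10881298  0.15010879]
[ 0.59602986 -0.10978464  0.142     ]
[ 0.61696824 -0.10982533  0.142     ]
[ 0.5730694  -0.10974003  0.142     ]
(array([ 0.59305706, -0.10874486]), np.float64(0.06237635628769628), np.float64(0.0013050061461591083)) [ 0.59401918 -0.10936075  0.036     ]
```

Request:
move_arm:
  rows:
    - [-0.05,-0.08,1.5,0,0,0,-1]
    - [0,0,2.5,0,0,0,-1]
    - [0,0,2.5,0,0,0,-1]
    - [0,0,1.5,0,0,0,-1]
    - [0,0,1,0,0,0,-1]
    - [0,0,0.7,0,0,0,-1]
    - [0,0,0.5,0,0,0,-1]
    - [0,0,0.5,0,0,0,-1]
    - [0,0,0.4,0,0,0,-1]
    - [0,0,0.2,0,0,0,-1]
    - [0,0,0,0,0,0,-1]
    - [0,0,0,0,0,0,-1]

```text
time: 17.7
tool_pos: [0.5955, -0.1069, 0.0377]
tool_rot: [0.0, 1.0, -0.0, 0.0]
contact_force: [-0.5, 0.1, -0.4]
gripper_width: 0.498
grasp_force: 61.0
```

Request:
move_arm:
  rows:
    - [0,0,0.2,0,0,0,-1]
    - [0,0,0.1,0,0,0,-1]
    - [0,0,0.1,0,0,0,-1]
    - [0,0,0,0,0,0,-1]
    - [0,0,0,0,0,0,-1]

```text
time: 18.12
tool_pos: [0.5955, -0.107, 0.0342]
tool_rot: [0.0, 1.0, -0.0, 0.0]
contact_force: [-2.8, 1.3, 4.3]
gripper_width: 0.499
grasp_force: 61.7
```

Request:
move_arm:
  rows:
    - [-0.05,0,0.1,0,0,0,-1]
    - [0,0,0,0,0,0,-1]
    - [0,0,0,0,0,0,-1]

```text
time: 18.37
tool_pos: [0.5955, -0.107, 0.0342]
tool_rot: [0.0, 1.0, -0.0, 0.001]
contact_force: [-3.6, 1.2, 10.1]
gripper_width: 0.499
grasp_force: 62.1
```

Request:
move_arm:
  rows:
    - [0,0,-0.05,0,0,0,-1]
    - [0,0,0,0,0,0,-0.1]
    - [0,0,0,0,0,0,0.2]
    - [0,0,0,0,0,0,0.6]
    - [0,0,0,0,0,0,1]
    - [0,0,0,0,0,0,1]
    - [0,0,0,0,0,0,1]
    - [0,0,-1,0,0,0,1]
    - [0,0,-2,0,0,0,1]
    - [0,0,-3,0,0,0,1]
    - [0,0,-3,0,0,0,1]
    - [0,0,-3,0,0,0,1]
    - [0,0,0,0,0,0,1]
    - [0,0,0,0,0,0,1]
    - [0,0,0,0,0,0,1]

```text
time: 19.62
tool_pos: [0.5945, -0.1069, 0.1529]
tool_rot: [-0.0, 1.0, -0.0, -0.0]
contact_force: [0.4, 0.5, -0.0]
gripper_width: 0.997
grasp_force: 0.0
```

Run:
```python
from h import *
f=manip.grab_frame("wrist"); s=manip.state(); t=s["tool_pos"]; print(t)
x,y=proj(f,[*t[:2],.024]).astype(int); print(x,y)
cv2.imwrite("pics/sp3.png",cv2.resize(f["img"][y-70:y+70,x-90:x+90],(720,560)))
```

```text
[ 0.59384659 -0.10667698  0.15160868]
271 207
```

View pics/sp3.png

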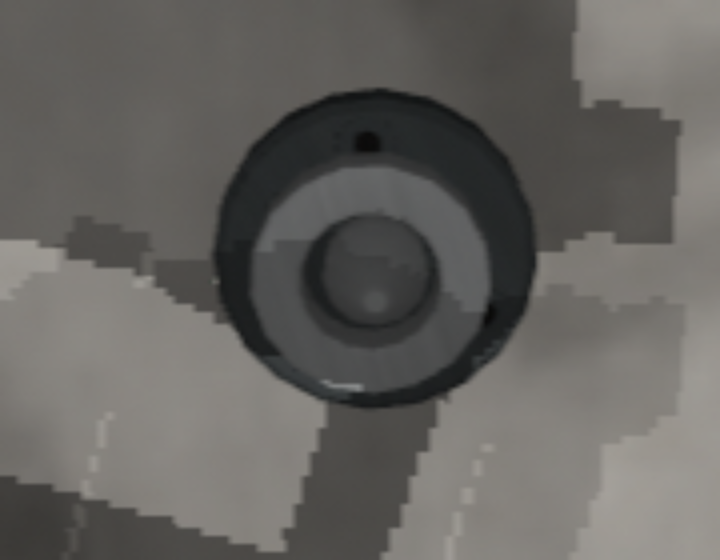

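The spacer is seated level on the small stand, concentric within about 1 mm. On to the bearing, which I can measure from the stored shaft view (edges at crop 205, 552 and 412).

Run:
```python
from h import *
f=dict(np.load("sp.npz")); g=lambda u,v:(181+u/4,150+v/4)
for v in((205,260),(552,260),(378,412),(378,87)): print(ray(f,g(*v),.080).round(4))
```

```text
[ 0.442  -0.3051  0.08  ]
[ 0.4419 -0.3659  0.08  ]
[ 0.4127 -0.3355  0.08  ]
[ 0.4728 -0.3354  0.08  ]
```

Request:
move_arm:
  rows:
    - [-0.5,0.8,-0.5,0,0,0,1]
    - [-1.2,1.8,-1,0,0,0,1]
    - [-1.7,2.5,-1,0,0,0,1]
    - [-1.7,2.5,0,0,0,0,1]
    - [-1.7,2.5,0,0,0,0,1]
    - [-1.7,2.5,0,0,0,0,1]
    - [-1.7,2.5,0,0,0,0,1]
    - [-1.7,2.5,0,0,0,0,1]
    - [-1.7,2.5,0,0,0,0,1]
    - [-1.2,1.8,0,0,0,0,1]
    - [-0.3,0.9,0,0,0,0,1]
    - [0,0,0,0,0,0,1]
    - [0,0,0,0,0,0,1]
    - [0,0,0,0,0,0,1]

```text
time: 20.83
tool_pos: [0.4438, -0.3339, 0.1773]
tool_rot: [-0.001, 1.0, 0.0, -0.0]
contact_force: [1.1, 0.9, -0.6]
gripper_width: 1.0
grasp_force: 0.0
```

Run:
```python
from h import *
f=manip.grab_frame("wrist"); s=manip.state()["tool_pos"]; np.savez("be.npz",tcp=s,**f); u=proj(f,[*s[:2],.080]); print(s,u)
x,y=u.astype(int); print(x,y); cv2.imwrite("pics/be.png",cv2.resize(f["img"][y-70:y+70,x-90:x+90],(720,560)))
```

```text
[ 0.44403215 -0.33380401  0.17744609] [271.63013347 221.28204129]
271 221
```

View pics/be.png

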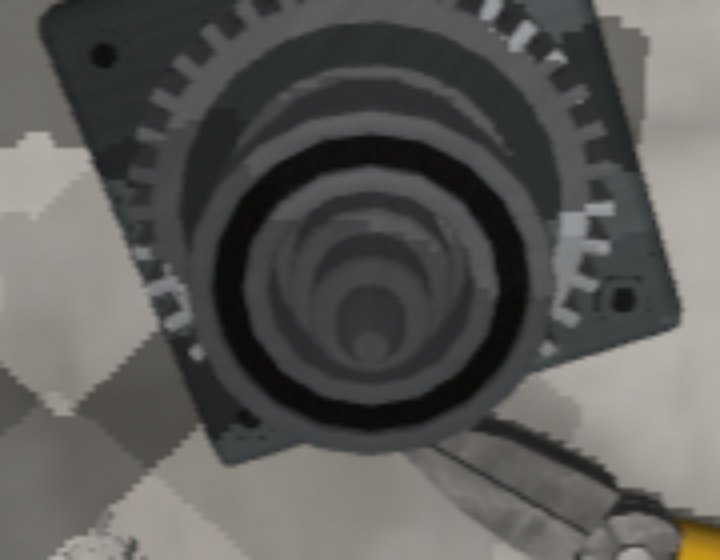

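The bearing's rings are centred at crop (372,283), about 1 mm from the TCP axis, with the gear below. I'll descend and grip.

Request:
move_arm:
  rows:
    - [0,0.08,0,0,0,0,1]
    - [0,0,1.5,0,0,0,1]
    - [0,0,2,0,0,0,1]
    - [0,0,2,0,0,0,1]
    - [0,0,1.5,0,0,0,1]
    - [0,0,1,0,0,0,1]
    - [0,0,0.8,0,0,0,1]
    - [0,0,0.4,0,0,0,1]
    - [0,0,0,0,0,0,1]
    - [0,0,0,0,0,0,0.8]
    - [0,0,0,0,0,0,0.6]
    - [0,0,0,0,0,0,0.4]
    - [0,0,0,0,0,0,0]
    - [0,0,0,0,0,0,-1]
    - [0,0,0,0,0,0,-1]
    - [0,0,0,0,0,0,-1]

```text
time: 22.22
tool_pos: [0.4443, -0.3361, 0.0882]
tool_rot: [0.0, 1.0, -0.0, 0.001]
contact_force: [-1.7, 3.1, 7.0]
gripper_width: 0.689
grasp_force: 62.5
```

Request:
move_arm:
  rows:
    - [0,0,-0.3,0,0,0,-1]
    - [0,0,-0.8,0,0,0,-1]
    - [0,0,-1.5,0,0,0,-1]
    - [0,0,-2,0,0,0,-1]
    - [0,0,-1.7,0,0,0,-1]
    - [0,0,0,0,0,0,-1]
    - [0,0,0,0,0,0,-1]
    - [0,0,0,0,0,0,-1]

```text
time: 22.88
tool_pos: [0.4431, -0.3352, 0.1478]
tool_rot: [-0.0, 1.0, -0.0, -0.001]
contact_force: [0.0, -1.1, -2.7]
gripper_width: 0.685
grasp_force: 64.7
```

Request:
move_arm:
  rows:
    - [0,-0.9,0,0,0,0,-1]
    - [0,-2,0,0,0,0,-1]
    - [0,-3,0,0,0,0,-1]
    - [0.1,-3.5,0,0,0,0,-1]
    - [0.1,-3.5,0,0,0,0,-1]
    - [0.1,-3.5,0,0,0,0,-1]
    - [0.1,-3.5,0,0,0,0,-1]
    - [0.1,-3.5,0,0,0,0,-1]
    - [0.1,-3.5,0,0,0,0,-1]
    - [0.1,-3.5,0,0,0,0,-1]
    - [0.1,-3.5,0,0,0,0,-1]
    - [0.1,-3.5,0,0,0,0,-1]
    - [0.1,-3.5,0,0,0,0,-1]
    - [0.1,-3.5,0,0,0,0,-1]
    - [0.1,-3.5,0,0,0,0,-1]
    - [0.1,-3.5,0,0,0,0,-1]
    - [0,-3.5,0,0,0,0,-1]
    - [0,-3,0,0,0,0,-1]
    - [0,-2,0,0,0,0,-1]
    - [0,-0.65,0,0,0,0,-1]

```text
time: 24.55
tool_pos: [0.4552, 0.2724, 0.1473]
tool_rot: [0.0, 1.0, 0.001, -0.001]
contact_force: [0.9, -0.1, -0.7]
gripper_width: 0.686
grasp_force: 64.9
```

Request:
move_arm:
  rows:
    - [0,0,0,0,0,0,-1]
    - [0,0,0,0,0,0,-1]
    - [0,0,0,0,0,0,-1]
    - [0,0,0,0,0,0,-1]

```text
time: 24.88
tool_pos: [0.4568, 0.2687, 0.1485]
tool_rot: [0.0, 1.0, -0.001, -0.0]
contact_force: [0.4, 0.8, -2.3]
gripper_width: 0.687
grasp_force: 64.9
```

Run:
```python
from h import *
f=manip.grab_frame("wrist"); s=manip.state(); t=s["tool_pos"];print(t,s["grasp_force"]); np.savez("be2.npz",tcp=t,**f)
for h in(60,75):print(circ(f,proj(f,[.4566,.27,.012]),62,0,h,.012,.084,-.1), proj(f,[*t[:2],.137]))
```

```text
[0.45698391 0.26875647 0.14861973] 64.87896859645844
(array([815.11301437,  73.10609578]), np.float64(1635.8564793606631), np.float64(0.004113468992500202)) [270.94978766 289.54175512]
(array([475.77957534,   9.89494004]), np.float64(950.9039545985877), np.float64(0.00673306126168427)) [270.94978766 289.54175512]
```

Request:
move_arm:
  rows:
    - [-0.05,-0.08,1.5,0,0,0,-1]
    - [0,0,2.5,0,0,0,-1]
    - [0,0,2.5,0,0,0,-1]
    - [0,0,1.2,0,0,0,-1]
    - [0,0,0.8,0,0,0,-1]
    - [0,0,0.6,0,0,0,-1]
    - [0,0,0.5,0,0,0,-1]
    - [0,0,0.5,0,0,0,-1]
    - [0,0,0.4,0,0,0,-1]
    - [0,0,0.3,0,0,0,-1]
    - [0,0,0,0,0,0,-1]
    - [0,0,0,0,0,0,-1]

```text
time: 25.93
tool_pos: [0.4566, 0.2707, 0.041]
tool_rot: [-0.0, 1.0, -0.0, 0.0]
contact_force: [0.1, -0.8, -2.0]
gripper_width: 0.688
grasp_force: 65.0
```

Request:
move_arm:
  rows:
    - [0,0,0.3,0,0,0,-1]
    - [0,0,0.2,0,0,0,-1]
    - [0,0,0.1,0,0,0,-1]
    - [0,0,0.1,0,0,0,-1]
    - [0,0,0,0,0,0,-1]
    - [0,0,0,0,0,0,-1]

```text
time: 26.43
tool_pos: [0.4564, 0.2707, 0.0343]
tool_rot: [0.0, 1.0, -0.0, -0.0]
contact_force: [-3.3, -0.4, 4.3]
gripper_width: 0.686
grasp_force: 65.8
```

Request:
move_arm:
  rows:
    - [0,0,0.05,0,0,0,-1]
    - [0,0,0,0,0,0,-1]
    - [0,0,0,0,0,0,-1]

```text
time: 26.68
tool_pos: [0.4564, 0.2707, 0.0343]
tool_rot: [0.0, 1.0, -0.0, -0.0]
contact_force: [-4.6, -2.0, 7.9]
gripper_width: 0.689
grasp_force: 66.2
```

Request:
move_arm:
  rows:
    - [0,0,-0.05,0,0,0,-1]
    - [0,0,0,0,0,0,0.3]
    - [0,0,0,0,0,0,0.5]
    - [0,0,0,0,0,0,0.8]
    - [0,0,0,0,0,0,1]
    - [0,0,0,0,0,0,1]
    - [0,0,0,0,0,0,1]
    - [0,0,-1,0,0,0,1]
    - [0,0,-2,0,0,0,1]
    - [0,0,-3,0,0,0,1]
    - [0,0,-3,0,0,0,1]
    - [0,0,-3,0,0,0,1]
    - [0,0,0,0,0,0,1]
    - [0,0,0,0,0,0,1]
    - [0,0,0,0,0,0,1]

```text
time: 27.93
tool_pos: [0.4563, 0.2706, 0.1539]
tool_rot: [-0.0, 1.0, -0.0, 0.0]
contact_force: [0.4, 0.6, -0.3]
gripper_width: 0.998
grasp_force: 0.0
```

Run:
```python
from h import *
f=manip.grab_frame("wrist"); s=manip.state(); t=s["tool_pos"]; print(t); np.savez("be3.npz",tcp=t,**f)
x,y=proj(f,[*t[:2],.026]).astype(int); print(x,y)
cv2.imwrite("pics/be3.png",cv2.resize(f["img"][y-70:y+70,x-90:x+90],(720,560)))
```

```text
[0.45569109 0.27033753 0.15277185]
272 208
```

View pics/be3.png

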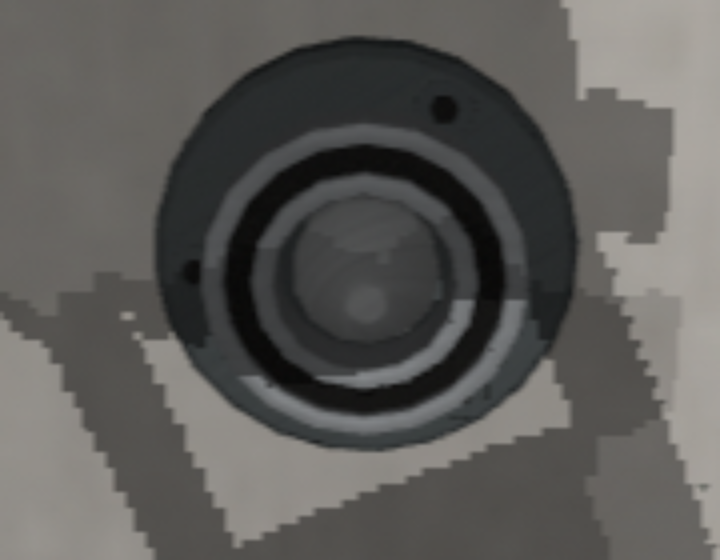

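The bearing lies level on its foot, but the ring centre (364,278) is slightly behind the foot centre (366,246). I'll get the real offset by ray casting.

Run:
```python
from h import *
f=dict(np.load("be3.npz")); g=lambda u,v:(182+u/4,138+v/4)
print("foot",circ(f,g(366,246),60,0,75,.012,.084))
for v in((204,275),(526,275),(365,124),(365,432)): print("brg",ray(f,g(*v),.026).round(4))
for v in((155,245),(577,245),(365,450)): print("foot",ray(f,g(*v),.012).round(4))
```

```text
foot (array([0.45658212, 0.26958239]), np.float64(0.08253999777484355), np.float64(0.0003038906673641928))
brg [0.4568 0.2996 0.026 ]
brg [0.4568 0.2394 0.026 ]
brg [0.4854 0.2695 0.026 ]
brg [0.4248 0.2695 0.026 ]
foot [0.4585 0.3106 0.012 ]
foot [0.4584 0.228  0.012 ]
foot [0.4145 0.2695 0.012 ]
```

Bearing and foot agree within 1.5 mm, so it is seated. Next is the gear.

Request:
move_arm:
  rows:
    - [0,0.9,-0.7,0,0,0,1]
    - [0,2,-1,0,0,0,1]
    - [0,3,0,0,0,0,1]
    - [-0.1,3.5,0,0,0,0,1]
    - [-0.1,3.5,0,0,0,0,1]
    - [-0.1,3.5,0,0,0,0,1]
    - [-0.1,3.5,0,0,0,0,1]
    - [-0.1,3.5,0,0,0,0,1]
    - [-0.1,3.5,0,0,0,0,1]
    - [-0.1,3.5,0,0,0,0,1]
    - [-0.1,3.5,0,0,0,0,1]
    - [-0.1,3.5,0,0,0,0,1]
    - [-0.1,3.5,0,0,0,0,1]
    - [-0.1,3.5,0,0,0,0,1]
    - [-0.1,3.5,0,0,0,0,1]
    - [0,3.5,0,0,0,0,1]
    - [0,3.5,0,0,0,0,1]
    - [0,3,0,0,0,0,1]
    - [0,2,0,0,0,0,1]
    - [0,0.6,0,0,0,0,1]

```text
time: 29.65
tool_pos: [0.4427, -0.3371, 0.1698]
tool_rot: [-0.0, 1.0, -0.002, -0.001]
contact_force: [-0.6, 0.5, -0.2]
gripper_width: 1.002
grasp_force: 0.0
```

Request:
move_arm:
  rows:
    - [0,0,0,0,0,0,1]
    - [0,0,0,0,0,0,1]
    - [0,0,0,0,0,0,1]
    - [0,0,0,0,0,0,1]

```text
time: 29.98
tool_pos: [0.444, -0.3331, 0.1706]
tool_rot: [-0.0, 1.0, 0.0, -0.0]
contact_force: [-0.3, -0.4, 0.2]
gripper_width: 0.997
grasp_force: 0.0
```

Run:
```python
from h import *
f=manip.grab_frame("wrist"); t=manip.state()["tool_pos"]; np.savez("ge.npz",tcp=t,**f); u=proj(f,[*t[:2],.066]); 
d=(f["R"]@np.array([*t[:2],.066])+f["t"])[2]; r=.027*354.5/d; print(t,u,r)
x,y=u.astype(int); g=cv2.cvtColor(f["img"],cv2.COLOR_BGR2GRAY)[y-70:y+70,x-90:x+90]; g=cv2.resize(g,None,fx=4,fy=4,interpolation=cv2.INTER_CUBIC)
for R in(r*.97*4,):
  c=cv2.HoughCircles(g,cv2.HOUGH_GRADIENT_ALT,1.5,4,param1=60,param2=.3,minRadius=int(R*.5),maxRadius=int(R*1.15))
  for q in c[0][:10]: print(q, ray(f,(x-90+q[0]/4,y-70+q[1]/4),.066).round(4), q[2]/4/r*54)
print(x,y); cv2.imwrite("pics/ge.png",cv2.resize(f["img"][y-70:y+70,x-90:x+90],(720,560)))
```

```text
[ 0.44414956 -0.33315939  0.17074046] [271.96027184 217.71214679] 39.41073418112885
[367.5     252.      154.12984] [ 0.4497 -0.3338  0.066 ] 52.796600804867154
[339.      244.5     156.76344] [ 0.4511 -0.3289  0.066 ] 53.69873270265215
[378.       303.       107.437126] [ 0.4405 -0.3356  0.066 ] 36.80218684812061
[381.      316.5     119.85372] [ 0.438  -0.3361  0.066 ] 41.055445311307345
[420.      258.      148.68431] [ 0.4486 -0.3427  0.066 ] 50.93125614208404
[354.      282.      139.93694] [ 0.4443 -0.3315  0.066 ] 47.934875294443245
[319.5     312.      130.68512] [ 0.4388 -0.3255  0.066 ] 44.76570030088438
[348.      204.      157.74542] [ 0.4582 -0.3305  0.066 ] 54.035106073309365
[394.5     288.      144.45413] [ 0.4432 -0.3384  0.066 ] 49.48222416051415
[397.5     240.      164.79335] [ 0.4519 -0.3389  0.066 ] 56.44934747324683
271 217
```

Hough is inconclusive, so I'll use my last view here.

View pics/ge.png

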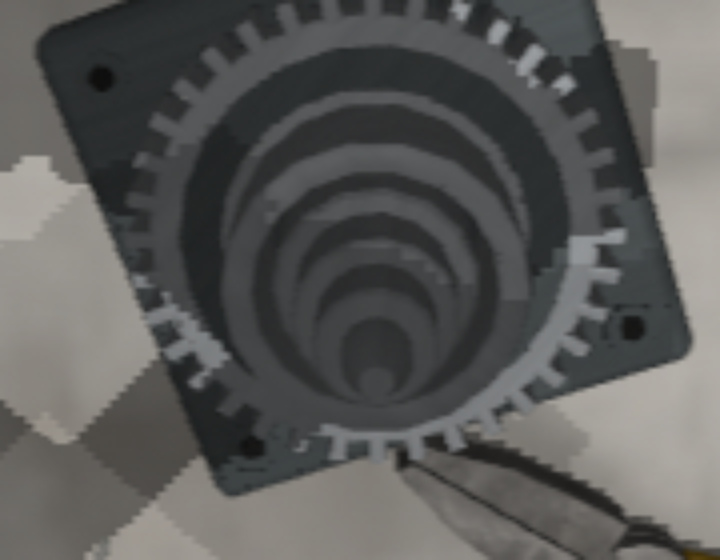

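The hub's top rim is centred at crop (375,287), which puts its axis at about (0.4434,-0.3345). I'll descend and grip near the top of the hub.

Request:
move_arm:
  rows:
    - [-0.05,0.13,0,0,0,0,1]
    - [0,0,1.5,0,0,0,1]
    - [0,0,2,0,0,0,1]
    - [0,0,2,0,0,0,1]
    - [0,0,2,0,0,0,1]
    - [0,0,1.5,0,0,0,1]
    - [0,0,1,0,0,0,1]
    - [0,0,0.6,0,0,0,1]
    - [0,0,0.3,0,0,0,1]
    - [0,0,0,0,0,0,1]
    - [0,0,0,0,0,0,0.6]
    - [0,0,0,0,0,0,0.4]
    - [0,0,0,0,0,0,0.2]
    - [0,0,0,0,0,0,-0.2]
    - [0,0,0,0,0,0,-1]
    - [0,0,0,0,0,0,-1]
    - [0,0,0,0,0,0,-1]

```text
time: 31.45
tool_pos: [0.4443, -0.3358, 0.0635]
tool_rot: [0.0, 1.0, -0.0, 0.001]
contact_force: [-1.0, 1.9, 6.2]
gripper_width: 0.599
grasp_force: 63.8
```

Request:
move_arm:
  rows:
    - [0,0,-0.3,0,0,0,-1]
    - [0,0,-0.8,0,0,0,-1]
    - [0,0,-1.5,0,0,0,-1]
    - [0,0,-2,0,0,0,-1]
    - [0,0,-2,0,0,0,-1]
    - [0,0,-2,0,0,0,-1]
    - [0,0,-1.2,0,0,0,-1]
    - [0,0,-0.5,0,0,0,-1]
    - [0,0,0,0,0,0,-1]
    - [0,0,0,0,0,0,-1]
    - [0,0,0,0,0,0,-1]

```text
time: 32.37
tool_pos: [0.4427, -0.3349, 0.1629]
tool_rot: [-0.001, 1.0, -0.0, -0.001]
contact_force: [0.3, 0.0, -4.9]
gripper_width: 0.6
grasp_force: 63.8
```

Request:
move_arm:
  rows:
    - [0.35,-0.95,0,0,0,0,-1]
    - [0.75,-2,0,0,0,0,-1]
    - [1.1,-3,0,0,0,0,-1]
    - [1.1,-2.95,0,0,0,0,-1]
    - [1.1,-2.95,0,0,0,0,-1]
    - [1.1,-2.95,0,0,0,0,-1]
    - [1.1,-2.95,0,0,0,0,-1]
    - [1.1,-2.95,0,0,0,0,-1]
    - [1.1,-2.95,0,0,0,0,-1]
    - [1.1,-2.95,0,0,0,0,-1]
    - [1.1,-2.95,0,0,0,0,-1]
    - [1.1,-2.95,0,0,0,0,-1]
    - [1.1,-2.95,0,0,0,0,-1]
    - [1.1,-2.95,0,0,0,0,-1]
    - [1.1,-2.95,0,0,0,0,-1]
    - [1.1,-2.95,0,0,0,0,-1]
    - [0.5,-1.5,0,0,0,0,-1]
    - [0.18,-0.64,0,0,0,0,-1]
    - [0,0,0,0,0,0,-1]
    - [0,0,0,0,0,0,-1]

```text
time: 34.03
tool_pos: [0.615, 0.1282, 0.164]
tool_rot: [0.0, 1.0, -0.0, -0.001]
contact_force: [0.1, -0.3, -5.5]
gripper_width: 0.601
grasp_force: 64.1
```

Request:
move_arm:
  rows:
    - [0,0,0,0,0,0,-1]
    - [0,0,0,0,0,0,-1]
    - [0,0,0,0,0,0,-1]

```text
time: 34.28
tool_pos: [0.6155, 0.1275, 0.1648]
tool_rot: [0.0, 1.0, -0.001, -0.0]
contact_force: [-0.4, -0.1, -5.3]
gripper_width: 0.6
grasp_force: 64.1
```

Request:
move_arm:
  rows:
    - [-0.06,-0.12,1.5,0,0,0,-1]
    - [0,0,2,0,0,0,-1]
    - [0,0,2,0,0,0,-1]
    - [0,0,1.4,0,0,0,-1]
    - [0,0,0.8,0,0,0,-1]
    - [0,0,0.6,0,0,0,-1]
    - [0,0,0.5,0,0,0,-1]
    - [0,0,0.5,0,0,0,-1]
    - [0,0,0.4,0,0,0,-1]
    - [0,0,0.4,0,0,0,-1]
    - [0,0,0,0,0,0,-1]
    - [0,0,0,0,0,0,-1]

```text
time: 35.28
tool_pos: [0.6151, 0.1299, 0.0638]
tool_rot: [0.0, 1.0, -0.0, -0.0]
contact_force: [-0.3, 0.1, -5.3]
gripper_width: 0.602
grasp_force: 64.1
```

Request:
move_arm:
  rows:
    - [0,0,0.3,0,0,0,-1]
    - [0,0,0.2,0,0,0,-1]
    - [0,0,0.2,0,0,0,-1]
    - [0,0,0.1,0,0,0,-1]
    - [0,0,0,0,0,0,-1]
    - [0,0,0,0,0,0,-1]

```text
time: 35.78
tool_pos: [0.6151, 0.1298, 0.0558]
tool_rot: [-0.0, 1.0, -0.0, 0.0]
contact_force: [-0.3, 0.2, -4.7]
gripper_width: 0.601
grasp_force: 64.2
```

Request:
move_arm:
  rows:
    - [0,0,0.1,0,0,0,-1]
    - [0,0,0.05,0,0,0,-1]
    - [0,0,0,0,0,0,-1]
    - [0,0,0,0,0,0,-1]

```text
time: 36.12
tool_pos: [0.6152, 0.1298, 0.0555]
tool_rot: [0.0, 1.0, -0.0, -0.0]
contact_force: [-4.8, -1.0, 4.0]
gripper_width: 0.606
grasp_force: 65.0
```

Request:
move_arm:
  rows:
    - [0,0,0,0,0,0,0.2]
    - [0,0,0,0,0,0,0.4]
    - [0,0,0,0,0,0,0.7]
    - [0,0,0,0,0,0,1]
    - [0,0,0,0,0,0,1]
    - [0,0,0,0,0,0,1]
    - [0,0,0,0,0,0,1]
    - [0,0,-1,0,0,0,1]
    - [0,0,-2,0,0,0,1]
    - [0,0,-3,0,0,0,1]
    - [0,0,-3,0,0,0,1]
    - [0,0,-2,0,0,0,1]
    - [0,0,0,0,0,0,1]
    - [0,0,0,0,0,0,1]
    - [0,0,0,0,0,0,1]

```text
time: 37.37
tool_pos: [0.6146, 0.1298, 0.1637]
tool_rot: [0.0, 1.0, -0.0, -0.001]
contact_force: [0.6, 0.3, -0.1]
gripper_width: 1.003
grasp_force: 0.0
```

Run:
```python
from h import *
f=manip.grab_frame("wrist"); t=manip.state()["tool_pos"]; np.savez("ge2.npz",tcp=t,**f); print(t)
print("foot",circ(f,proj(f,[.615,.129,.012]),72,0,75,.012,.112))
f=manip.grab_frame("top"); np.savez("top2.npz",**f)
for n,p,z,D in(("collar",[.4435,0,.014],.014,.034),): print(n,[circ(f,proj(f,p),9,0,h,z,D,.6) for h in(50,65)])
```

```text
[0.61409781 0.12976712 0.1627469 ]
foot (array([0.62504088, 0.12848447]), np.float64(0.11245766312375252), np.float64(0.0033008882163462483))Traceback (most recent call last):
  File "<stdin>", line 5, in <module>
  File "h.py", line 16, in circ
    cs,_=cv2.findContours(m,cv2.RETR_EXTERNAL,cv2.CHAIN_APPROX_NONE); c=cv2.convexHull(max(cs,key=cv2.contourArea))[:,0]
                                                                                       ~~~^^^^^^^^^^^^^^^^^^^^^^^^
ValueError: max() iterable argument is empty
```

The gear's contact height matches a full seat. Back to the collar.

Request:
move_arm:
  rows:
    - [-0.6,0.45,0,0,0,0,1]
    - [-1.5,1.13,0,0,0,0,1]
    - [-2.2,1.66,0,0,0,0,1]
    - [-2.2,1.66,0,0,0,0,1]
    - [-2.2,1.66,0,0,0,0,1]
    - [-2.2,1.66,0,0,0,0,1]
    - [-2.2,1.66,0,0,0,0,1]
    - [-2.2,1.66,0,0,0,0,1]
    - [-1.2,0.92,0,0,0,0,1]
    - [-0.6,0.45,0,0,0,0,1]
    - [0,0,0,0,0,0,1]
    - [0,0,0,0,0,0,1]
    - [0,0,0,0,0,0,1]
    - [0,0,0,0,0,0,1]

```text
time: 38.63
tool_pos: [0.4446, 0.0013, 0.1643]
tool_rot: [-0.0, 1.0, 0.0, -0.0]
contact_force: [-0.7, -0.3, 1.5]
gripper_width: 0.998
grasp_force: 0.0
```

Run:
```python
from h import *
f=manip.grab_frame("wrist"); t=manip.state()["tool_pos"]; np.savez("co.npz",tcp=t,**f); print(t)
for h in(40,45,50,55):print(h,circ(f,proj(f,[.4435,0,.014]),30,0,h,.014,.034))
```

```text
[0.4444931  0.00127897 0.16428168]
40 (array([ 0.43655671, -0.00084394]), np.float64(0.020591662355861382), np.float64(0.002433461848467563))
45 (array([ 0.44401458, -0.00047229]), np.float64(0.03200134016598604), np.float64(0.00034004723963816305))
50 (array([ 0.44402067, -0.00046694]), np.float64(0.032274845836755675), np.float64(0.00025343792405136886))
55 (array([ 4.44090936e-01, -4.12139177e-04]), np.float64(0.032489586205982864), np.float64(0.0002374154635040801))
```

The collar is at (0.4440,-0.0004) as seen, which is where I left it. I'll regrip it with the same offset and return it to the pose I took it from.

Request:
move_arm:
  rows:
    - [-0.08,0.08,1.5,0,0,0,1]
    - [0,0,2.5,0,0,0,1]
    - [0,0,3,0,0,0,1]
    - [0,0,2.5,0,0,0,1]
    - [0,0,2,0,0,0,1]
    - [0,0,1.4,0,0,0,1]
    - [0,0,0.9,0,0,0,1]
    - [0,0,0.5,0,0,0,1]
    - [0,0,0.1,0,0,0,1]
    - [0,0,0,0,0,0,0.6]
    - [0,0,0,0,0,0,0.2]
    - [0,0,0,0,0,0,0]
    - [0,0,0,0,0,0,-0.1]
    - [0,0,0,0,0,0,-0.2]
    - [0,0,0,0,0,0,-1]
    - [0,0,0,0,0,0,-1]
    - [0,0,0,0,0,0,-1]
    - [0,0,0,0,0,0,-1]

```text
time: 40.18
tool_pos: [0.4439, 0.0001, 0.0215]
tool_rot: [-0.0, 1.0, -0.0, 0.001]
contact_force: [-1.9, 0.8, 5.8]
gripper_width: 0.364
grasp_force: 58.9
```

Request:
move_arm:
  rows:
    - [0,0,-0.5,0,0,0,-1]
    - [0,0,-1.5,0,0,0,-1]
    - [0,0,-3,0,0,0,-1]
    - [0,0,-3,0,0,0,-1]
    - [0,0,-3,0,0,0,-1]
    - [0,0,-2,0,0,0,-1]
    - [0,0,-1,0,0,0,-1]
    - [0,0,0,0,0,0,-1]
    - [0,0,0,0,0,0,-1]
    - [0,0,0,0,0,0,-1]

```text
time: 41.02
tool_pos: [0.4419, 0.0002, 0.1582]
tool_rot: [-0.0, 1.0, -0.0, -0.002]
contact_force: [-0.4, -1.4, -1.7]
gripper_width: 0.361
grasp_force: 59.7
```

Request:
move_arm:
  rows:
    - [0,1,0,0,0,0,-1]
    - [0,2.5,0,0,0,0,-1]
    - [0,3,0,0,0,0,-1]
    - [0,3,0,0,0,0,-1]
    - [0,3,0,0,0,0,-1]
    - [0,3,0,0,0,0,-1]
    - [0,3,0,0,0,0,-1]
    - [0,3,0,0,0,0,-1]
    - [0,3,0,0,0,0,-1]
    - [0,3,0,0,0,0,-1]
    - [0,3,0,0,0,0,-1]
    - [0,2,0,0,0,0,-1]
    - [0,1,0,0,0,0,-1]
    - [0,0,0,0,0,0,-1]
    - [0,0,0,0,0,0,-1]
    - [0,0,0,0,0,0,-1]
    - [0,0,0,0,0,0,-1]
    - [0,0,0,0,0,0,-1]

```text
time: 42.52
tool_pos: [0.4431, -0.3338, 0.1602]
tool_rot: [-0.0, 1.0, 0.0, -0.0]
contact_force: [0.5, 0.2, -0.2]
gripper_width: 0.365
grasp_force: 59.8
```

Run:
```python
from h import *
f=manip.grab_frame("wrist"); s=manip.state(); t=s["tool_pos"]; print(t,s["joint_pos"],s["joint_vel"].round(4))
```

```text
[ 0.44314144 -0.33399198  0.16036365] [-7.80011020e-01 -4.11362047e-02  1.86115531e+00  7.48397286e-05
  1.32154532e+00  7.90053553e-01] [-0.0032  0.0003 -0.0059 -0.0004 -0.003  -0.0013]
```

Request:
move_arm:
  rows:
    - [0.04,0.1,1.0,0,0,0,-1]
    - [0,0,1,0,0,0,-1]
    - [0,0,0.6,0,0,0,-1]
    - [0,0,0.5,0,0,0,-1]
    - [0,0,0.4,0,0,0,-1]
    - [0,0,0.3,0,0,0,-1]
    - [0,0,0.2,0,0,0,-1]
    - [0,0,0,0,0,0,-1]
    - [0,0,0,0,0,0,-1]

```text
time: 43.32
tool_pos: [0.4434, -0.3361, 0.1205]
tool_rot: [0.0, 1.0, -0.0, 0.0]
contact_force: [-0.1, -0.1, -0.5]
gripper_width: 0.36
grasp_force: 59.8
```

Request:
move_arm:
  rows:
    - [0,-0.1,0,0,0,0,-1]
    - [0,0,0.2,0,0,0,-1]
    - [0,0,0.2,0,0,0,-1]
    - [0,0,0.1,0,0,0,-1]
    - [0,0,0.1,0,0,0,-1]
    - [0,0,0,0,0,0,-1]
    - [0,0,0,0,0,0,-1]

```text
time: 43.9
tool_pos: [0.4433, -0.3349, 0.1142]
tool_rot: [-0.0, 1.0, -0.0, -0.0]
contact_force: [-0.4, -0.4, -1.5]
gripper_width: 0.355
grasp_force: 59.8
```

Request:
move_arm:
  rows:
    - [0,0,0.1,0,0,0,-1]
    - [0,0,0.05,0,0,0,-1]
    - [0,0,0.05,0,0,0,-1]
    - [0,0,0,0,0,0,-1]
    - [0,0,0,0,0,0,-1]

```text
time: 44.32
tool_pos: [0.4435, -0.3351, 0.113]
tool_rot: [0.0, 1.0, -0.0, 0.0]
contact_force: [-1.4, 1.7, 4.7]
gripper_width: 0.362
grasp_force: 60.3
```

Request:
move_arm:
  rows:
    - [0,0,0.05,0,0,0,-1]
    - [0,0,0,0,0,0,-0.1]
    - [0,0,0,0,0,0,0.1]
    - [0,0,0,0,0,0,0.5]
    - [0,0,0,0,0,0,1]
    - [0,0,0,0,0,0,1]
    - [0,0,0,0,0,0,1]
    - [0,0,0,0,0,0,1]
    - [0,0,-1,0,0,0,1]
    - [0,0,-2,0,0,0,1]
    - [0,0,-3,0,0,0,1]
    - [0,0,-2,0,0,0,1]
    - [0,0,0,0,0,0,1]
    - [0,0,0,0,0,0,1]
    - [0,0,0,0,0,0,1]

```text
time: 45.57
tool_pos: [0.4431, -0.3347, 0.1916]
tool_rot: [-0.0, 1.0, -0.0, -0.0]
contact_force: [-0.3, 1.2, -0.8]
gripper_width: 1.0
grasp_force: 0.0
```

Run:
```python
from h import *
f=manip.grab_frame("wrist"); t=manip.state()["tool_pos"]; np.savez("fin.npz",tcp=t,**f); print(t)
u=proj(f,[.4435,-.335,.1055])
for h in(40,45,50,55):print(h,circ(f,u,36,0,h,.1055,.034))
# gear check on its stand: hub-top rim / spigot from stored view; gear outer bottom edge
g=dict(np.load("ge2.npz")); G=cv2.cvtColor(g["img"],cv2.COLOR_BGR2GRAY)
for X in([.615-.048,.13,.028],[.615+.048,.13,.028],[.615,.178,.028],[.615,.082,.028],[.615,.13,.046]): print(np.round(proj(g,X)))
x,y=map(int,proj(g,[.615,.13,.028])); print(G[y:y+90,x])
print(G[y,x-75:x-45],G[y,x+45:x+75])
```

```text
[ 0.44280712 -0.33441065  0.19067559]
40 (array([ 0.44389651, -0.33193056]), np.float64(0.03829962999522805), np.float64(0.0016398980578563403))
45 (array([ 0.44560745, -0.33255752]), np.float64(0.0400943214717112), np.float64(0.0013383597368486037))
50 (array([ 0.44594572, -0.33272192]), np.float64(0.040559369397173445), np.float64(0.0014255097100230596))
55 (array([ 0.44612921, -0.33288532]), np.float64(0.04097360886656752), np.float64(0.0014632454641268812))
[272. 260.]
[271. 140.]
[209. 204.]
[334. 203.]
[271. 211.]
[ 72  78  83  83  84  84  84  85  85  86  86  85  86  86  85  79  64  60
  60  59  57  44  44  44  44  45  44  46  47  45  43  42  43  45  45  45
  45  45  44  44  44  43  46  75 127 132 128 120 113 112 120 121 103  62
  60  55  71  82  81  81  81  80  80  80  80  79  80  80  80  80  79  79
  79  79  79  79  79  79  79  80  79  79  80  79  79 100  99  99  99  98]
[104 105 105 106 106 106 105 105 105  77  37  40  43  43  43  43  44  44
  44  44  43  68  86  87  88  88  87  86  71  48] [ 43  43  44  44  43  52  72  82  82  82  83  83  84  84  84  84 124 147
 143 105  71  76  73  62  70 130 156 156 156 156]
```

Run:
```python
from h import *
f=dict(np.load("fin.npz")); x,y=map(int,proj(f,[.4435,-.335,.1055])); print(x,y)
g=dict(np.load("ge2.npz")); a,b=map(int,proj(g,[.615,.13,.028])); print(a,b)
cv2.imwrite("pics/fin.png",np.hstack([cv2.resize(f["img"][y-60:y+60,x-60:x+60],(400,400),interpolation=cv2.INTER_CUBIC),cv2.resize(g["img"][b-85:b+85,a-85:a+85],(400,400),interpolation=cv2.INTER_CUBIC)]))
```

```text
272 227
271 203
```

View pics/fin.png

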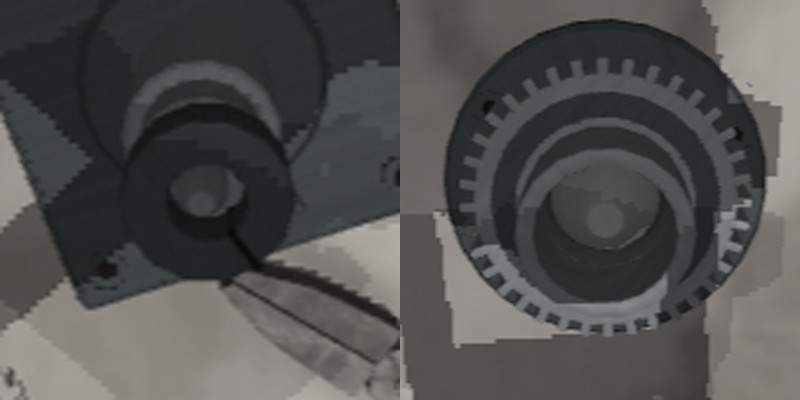

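The collar is level with the neck in its bore, at crop (206,192), and its apparent width of 52 px matches the shoulder height. The gear sits flat and centred on the large stand. Handing in.

```bash
python3 -c "
from plant import manip; print(manip.job_done())"
```

```text
the job is handed in; nothing more can be done
None
```

I stripped the shaft and seated the spacer, bearing and gear on the small, medium and large stands, then put the collar back on the shoulder and handed the job in at about 46 s; the hand-in gave no verdict.

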